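# Latch a circuit board into the holding fixture with the wing handle

## Robot

A 6-joint arm with a two-finger parallel gripper is mounted at the origin on a cart in front of the work surface, level with it; the furniture and walls round the work are solid. World frame = base frame: x ahead of the robot, y to its left, z up, the work surface at z = 0. Lengths are in m, angles in degrees, forces in N, time in s.
With the tool pointing down it reaches from about 0.35 to 0.8 m from the base axis. Payload 7.3 kg.
Tool frame: the origin (TCP) lies midway between the tips of the shut fingers; the grasp point (between the pads) lies robot.tcp_to_grasp behind it (robot.tcp_to_grasp is the distance from the TCP to the grasp point, in m); z points along the fingers, y is the line along which they close (so a half turn about z gives the same grasp; the last joint's range is limited). The gripper opens to 85 mm and grips with 20 to 120 N. Pads are 22 mm wide; open, the fingers measure 114 mm over their backs; the gripper's body (76 mm by 85 mm) begins 54 mm behind the grasp point. The pads swing forward as they close: fully open they stand 13 mm farther back than shut.
Start: joints at [-74.427, 19.595, 87.324, -0, 73.075, -8.365], TCP at [0.213, -0.48, 0.231] pointing down, gripper open.
Joint ranges: [-145.02, 145.02], [-44.19, 115.74], [2.07, 154.8], [-57.11, 237.11], [16.16, 152.29], [-177.93, 177.93]. Speed limits (degrees/s): [147.25, 147.25, 180, 180, 180, 180].

## Interface

Orientations are given as a 3x3 rotation matrix whose columns are the frame's x, y, z axes.
In Python, from plant import robot gives the robot as it stands. The module is installed in compiled form; this text tells all that it offers.
- The arm moves only by the tool send_rows, never from a script. Its argument "steps" is a list of rows, each a list of 3 entries, a list of its own where there are three numbers: the shift along the tool's x, y, z in m, then the turn about the tool's z in degrees, then the closure, from -1 (fully open) to 1 (shut). In form: [[[tx, ty, tz], spin, jaw], ...]. A call has 1 to 5 rows; each row shifts and turns the commanded pose from where the row before left it, along the tool's axes as they then stand; what a row does not reach is not made up. A row lasts 1/8 s, in which the tool goes at most 62.5 mm and 10.7 degrees, less where a joint would pass 70% of its speed; a pose out of reach is approached as far as the arm can. A call with a gripper value outside its range is refused whole. The fingers move at their own pace and stop on an object; the grip force is fixed at half the most. Time passes only in rows, so rows that do not move let the fingers close. It gives the time, the measured TCP pose, the force, the opening and the grip force at its end, in the units of the state.
- robot.state(): the state, without advancing time (a new reading comes with each control period).
- robot.capture(name): name is "scene" or "top" or "wrist"; returns a dict with "image" (400x640x3 uint8, blue, green, red), "mtx" (3x3 intrinsics, pixels), "k1" (the pictures are not rectified: a ray, as slopes to the right and down, at radius r is drawn at 1 + k1 r^2 times it, then the intrinsics apply), "world_to_cam" (4x4, takes a point from world to camera coordinates). Camera axes: x right, y down, z forward; pixel columns grow to the right and rows downward; lengths in m; the calibration is good to about 2 mm. A picture is of the moment at which its call begins. There is no depth.
- robot.hand_in(): hands the job in; it is judged then, once.
The state is a dict: "time_s": time; "q": joint angles; "joint_velocities": joint speeds; "joint_efforts": joint torques, N m; "eef_pos": TCP position; "eef_rot": TCP orientation; "contact_force": force on the tool from outside, world axes, zero at the start; "moment": the same for the moment, N m; "width": finger opening in m; "grip_force": force on a finger pad.
Only numpy, scipy, OpenCV 4.12 (cv2) and the standard library are available. Lean on these libraries where they do the work, as an engineer would, in place of code of your own. Each camera call takes 0.05 s, during which the arm holds its last target. There are 200 camera calls.

## Task

Slide the loose circuit board along the bench, without lifting it, into the aluminium holding fixture until its leading edge is against the end stop. Then fit the loose wing handle fully down over the fixture's square spindle and turn it clockwise (seen from above) until the latch arm has swung right across behind the board and stops. Leave the handle seated on the spindle, and do not disturb the flux tin and the solder reel.

Things in the scene. Friction and masses are not known exactly. Their poses are not given: they have to be found in the camera images.
- fixture: Aluminium holding fixture fixed to the bench: two rails (14 mm high, 81 mm apart inside) form a channel along its +y, with flared lead-ins from y = 100 mm, rails from 136 mm, and an end stop (18 mm high) whose inner face is at y = 211 mm. Open toward -y. Origin at bench level on the channel's centre line. A vertical spindle stands at x = +106, y = -12 mm.
- board_home (a point): Point on the bench where the board's origin lies when the board is home against the end stop: fixture x = 0, y = +106 mm. Its axes are the fixture's; the board's +y then points along this +y.
- board: Loose circuit board with a flat square grey blower (round black fan) at its rear, 75 (x) by 210 mm (y), 0.25 kg, lying flat, 110 to 150 mm short of home, roughly in line with the channel. Origin at the centre of its underside; its +y end (y = +105 mm) goes to the stop. Board 4 mm thick; the blower's upright rear face is at y = -105, x -35 to +27, z 4 to 13 mm.
- board_rear (a point): Middle of the blower's upright rear end face, where the board can be pushed: at x = -4, y = -105, z = 8 mm of the board.
- wing_handle: Loose handle standing upright on the bench: a dark square hub 44 x 44 x 44 mm, on it a flat upright black grip 110 mm long (x), 16 mm thick (y), z = 48 to 80 mm. Origin at the centre of the hub's underside, where a square blind bore 22 x 22 mm, 34 mm deep, opens downward, its sides parallel to x and y. 0.25 kg.
- handle_grip (a point): Centre of the handle's grip, 66 mm above the hub's underside; axes as the handle.
- spindle_seat (a point): Spindle axis at its round shoulder (48 mm diameter, top 40 mm above the bench), where the hub's underside rests when fully down. A 20 x 20 mm square shaft stands up from it by 32 mm, the last 6 mm tapered. Axes turn with the spindle: x, y parallel to the square's sides; the latch arm points along -y, 98 mm long from the axis, 16 mm wide, 5 to 16 mm above the bench.
- latch (a joint): Turn of spindle and latch arm, rad. 0: the arm points along the fixture's -y, beside the board's path; grows clockwise seen from above; 1.57 (hard stop): the arm points along the fixture's -x, across behind the homed board, 4 mm from it. Stiff, stays where it is left.
- flux_tin: Bystander: small round amber and cream tin, 43 mm diameter, 19 mm high; origin under its centre.
- reel: Bystander: light blue solder reel standing on its flange, 54 mm diameter, 30 mm high; origin under its centre.

How it is judged (in metres and radians):
On the way, in this order (a step that is already met when the one before it is completed fails the run):
1. the board is home against the end stop (y of board in the frame of fixture above 0.1 m and x of board in the frame of fixture between -0.01 and 0.01 m), for 0.2 s.
2. the wing handle is fully down on the square spindle (z of wing_handle in the frame of spindle_seat between -0.004 and 0.004 m and horizontal distance between wing_handle and spindle_seat below 0.004 m and angle between wing_handle's own z axis and vertical below 0.06 rad), for 0.2 s.
3. the latch is turned shut with the handle on it, the board home (all of step 1 and all of step 2 and value of joint latch above 1.45 rad), for 0.2 s.
At the end, for the whole second after the job is handed in: The board's leading edge is within 6 mm of the end stop, between the rails (within 10 mm of the centre line); the wing handle stands upright (within 0.06 rad) on the spindle, its underside within 4 mm of the shoulder and centred within 4 mm; the latch joint reads above 1.45 rad; all at rest (all of step 3 and linear speed of each of wing_handle, board below 0.02 m/s); the robot touches nothing.
It fails at once if the board is lifted or tipped (more than 20 mm or 0.3 rad) (height (world z) of board above 0.02 m or angle between board's own z axis and vertical above 0.3 rad).
It fails at once if the flux tin or the solder reel is moved more than 30 mm (distance of any of flux_tin, reel from where it was at the start of the episode above 0.03 m).
It also fails if it takes over 54 s, if anything falls off the work surface, if the arm or the gripper's body presses on something with over 40 N, if the wrist force passes 120 N, or if a joint passes its speed limit or range.

## Working session

There is one attempt and no reset: what is moved stays moved. The work goes in short steps, Python scripts to look and compute and a tool call to move; the robot and the scene stay as the last step left them, time stands still between calls to the robot, and variables do not carry over. Pictures are saved under pics/ and viewed, at most 10 in all, crops included, and the job is handed in when it is done.

Besides the shell and the picture viewer there is one more tool, called after ">>>" by a JSON object that holds its "op" and its "data". send_rows: Moves the arm, as the interface text tells. Its arguments: {"type":"object","properties":{"steps":{"type":"array","items":{"type":"array"}}},"required":["steps"]}

```bash
mkdir -p pics; cat > h.py <<'E'
import numpy as np, cv2
from plant import robot
def shot(n,f):
    c=robot.capture(n); cv2.imwrite('pics/'+f,c['image']); np.savez('pics/'+f+'.npz',**{k:c[k] for k in('mtx','k1','world_to_cam')}); return c
def load(f): return dict(np.load('pics/'+f+'.npz'))
def dist(c): return np.array([float(c['k1']),0,0,0,0])
def w(c,px,z):
    p=cv2.undistortPoints(np.array([[px]],float),c['mtx'],dist(c))[0,0]
    T=c['world_to_cam'];R=T[:3,:3];o=-R.T@T[:3,3];d=R.T@np.array([p[0],p[1],1])
    return o+d*(z-o[2])/d[2]
def proj(c,P):
    T=c['world_to_cam'];return cv2.projectPoints(np.atleast_2d(np.array(P,float)),cv2.Rodrigues(T[:3,:3])[0],T[:3,3].copy(),c['mtx'],dist(c))[0][:,0]
E
python3 - <<'E'
from h import *
print(robot.state(),robot.tcp_to_grasp)
for n in('scene','top'):
    c=shot(n,n+'0.png');T=c['world_to_cam'];print(c['mtx'],c['k1'],-T[:3,:3].T@T[:3,3])
E
```

```text
{'time_s': 0.0, 'q': array([-7.44254966e+01,  1.96348969e+01,  8.73789035e+01,  3.56239840e-04,
        7.30754790e+01, -8.36626556e+00]), 'joint_velocities': array([ 0.0232112 , -0.00743949,  0.0883095 , -0.01827176,  0.10577903,
        0.00919579]), 'joint_efforts': array([-2.40014924e-03, -4.33685374e+01, -2.46015179e+01, -3.90678542e-04,
        7.92946288e-03, -2.50359221e-05]), 'eef_pos': array([ 0.21294027, -0.47941869,  0.23062972]), 'eef_rot': array([[ 9.13966228e-01,  4.05790048e-01, -4.12638384e-04],
       [ 4.05790191e-01, -9.13965023e-01,  1.50260223e-03],
       [ 2.32603979e-04, -1.54077230e-03, -9.99998786e-01]]), 'contact_force': array([ 0.64100485, -1.11577739, -0.83554497]), 'moment': array([ 0.00206463, -0.0235368 , -0.03428892]), 'grip_force': 0.0, 'width': 0.08578912791497027} 0.0187
[[470.99542569   0.         315.07699749]
 [  0.         470.99542569 200.89624744]
 [  0.           0.           1.        ]] -0.014089667739674632 [-0.14507694  0.55276767  0.72533422]
[[493.48796211   0.         310.42226038]
 [  0.         493.48796211 203.41089333]
 [  0.           0.           1.        ]] -0.04781832520514684 [ 0.39137439 -0.05451691  1.19213103]
```

View pics/top0.png

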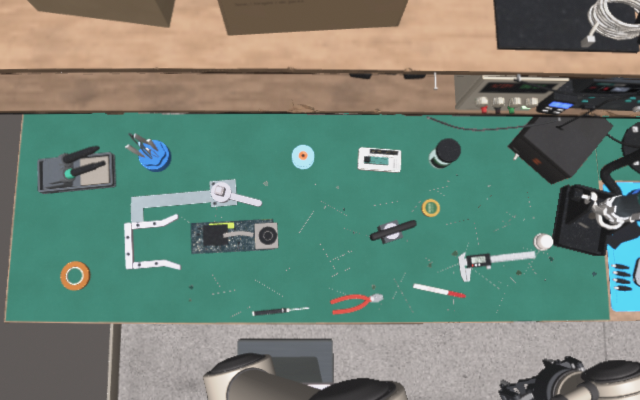

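View pics/scene0.png

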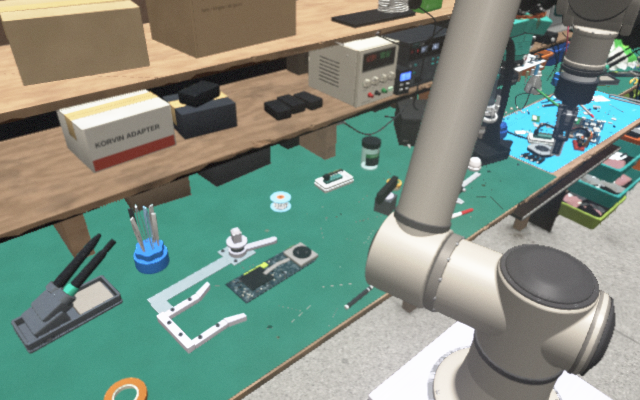

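The top view has the end stop at about (128,245), spindle at (221,190), board at (192–278, 221–252), handle at (393,231), tin at (431,208) and reel at (303,157). The scene view agrees with this. I'll zoom in on the top view to measure.

```bash
python3 - <<'E'
from h import *
im=cv2.imread('pics/top0.png')
cv2.imwrite('pics/cA.png',cv2.resize(im[172:287,110:290],None,fx=4.4,fy=4.4,interpolation=cv2.INTER_CUBIC))
cv2.imwrite('pics/cB.png',cv2.resize(im[190:260,360:450],None,fx=7,fy=7,interpolation=cv2.INTER_CUBIC))
c=load('top0.png')
for n,p,z in [('sp',(221,190),.072),('stop',(133,245),.018),('brdL',(192,237),.004),('brdR',(278,237),.013),('hub',(393,231),.08),('reel',(303,157),.03),('tin',(431,208),.019)]: print(n,w(c,p,z))
E
```

```text
sp [0.59410353 0.12642833 0.072     ]
stop [0.47071365 0.34074366 0.018     ]
brdL [0.49136294 0.20412942 0.004     ]
brdR [ 0.49106121 -0.00309316  0.013     ]
hub [ 0.49928767 -0.26688637  0.08      ]
reel [ 0.68340135 -0.06241429  0.03      ]
tin [ 0.56114187 -0.37269175  0.019     ]
```

View pics/cA.png

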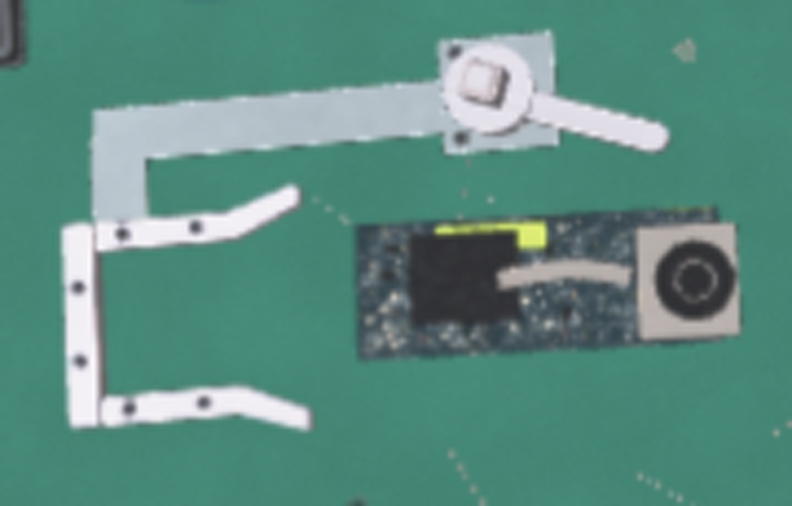

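View pics/cB.png

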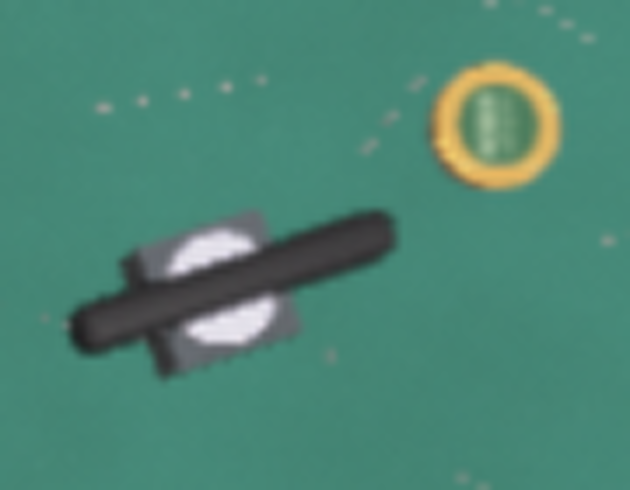

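Crop A shows the stop's inner face at about x=100, the rails, the spindle square at (483,83), and the arm pointing right and down with its tip at (655,137), so the latch is already partly turned. Board corners are at (358,227), (360,358) and (741,333). Crop B shows the grip from (90,330) to (375,230). Next I'll fit poses to these.

```bash
cat > fit.py <<'E'
from h import *
from scipy.optimize import least_squares
c=load('top0.png')
A=lambda u,v:((u+.5)/4.4-.5+110,(v+.5)/4.4-.5+172)
B=lambda u,v:((u+.5)/7-.5+360,(v+.5)/7-.5+190)
def pose(pts,x0):
    # pts: (local xyz with nan where unknown, pixel)
    def f(p):
        r=[]
        for L,px in pts:
            q=w(c,px,L[2])[:2]-p[:2];cs,sn=np.cos(p[2]),np.sin(p[2])
            l=[cs*q[0]+sn*q[1],-sn*q[0]+cs*q[1]]
            r+=[l[i]-L[i] for i in(0,1) if L[i]is not None]
        return np.array(r)
    s=least_squares(f,x0);print(np.round(s.x[:2],4),np.degrees(s.x[2]).round(2),'res mm',np.round(1e3*s.fun,1));return s.x
if __name__=='__main__':
    m=1e-3
    F=[((.106,-.012,.072),A(483,83)),((.106,-.012,.040),A(487.5,87.5)),
     ((None,.211,.018),A(93,250)),((None,.211,.018),A(98,400)),
     ((-.0405,None,.014),A(115,400)),((-.0405,None,.014),A(230,388)),((.0405,None,.007),A(115,249)),((.0405,None,.007),A(225,237))]
    f=pose(F,[.48,.13,0])
    b=pose([((.0375,.105,.004),A(358,227)),((-.0375,.105,.004),A(360,358)),((-.035,-.105,.013),A(741,333)),((None,-.105,.013),A(737,224)),((.0375,-.105,.004),A(718,208))],[.48,.1,0])
    h=pose([((.055,None,.075),B(72,332)),((-.055,None,.075),B(395,228)),((None,0,.08),B(90,328)),((None,0,.08),B(375,232)),((0,0,.044),B(222,288))],[.5,-.26,np.pi/2])
    tip=w(c,A(655,137),.016);s=w(c,A(487.5,87.5),.04);d=tip-s
    print('arm dir deg',np.degrees(np.arctan2(d[1],d[0])),'len to outline centre',np.hypot(*d[:2]))
    cs,sn=np.cos(f[2]),np.sin(f[2]);R=np.array([[cs,-sn],[sn,cs]])
    print('spindle',f[:2]+R@[.106,-.012],'home',f[:2]+R@[0,.106]);
    print('board in fixture',R.T@(b[:2]-f[:2]))
    print('board_rear',b[:2]+np.array([[np.cos(b[2]),-np.sin(b[2])],[np.sin(b[2]),np.cos(b[2])]])@[-.004,-.105])
E
python3 fit.py
```

```text
[0.4883 0.1346] 4.79 res mm [-2.1 -1.2  1.5  1.3  0.  -0.1 -1.5  0.   0.2  1.9]
[0.4944 0.1043] 3.48 res mm [-0.9 -3.6  2.3 -2.7  0.6 -0.7 -1.6 -1.9  8.7]
[ 0.5032 -0.2686] 108.48 res mm [ 1.7 -0.6 -0.1 -0.  -1.2  0.1]
arm dir deg -104.56675632952482 len to outline centre 0.09132590698676366
spindle [0.59493151 0.13148932] home [0.47944314 0.24022035]
board in fixture [ 0.00354119 -0.03072381]
board_rear [ 0.49677272 -0.0007788 ]
```

```bash
cat >> h.py <<'E'
def plan(P,yaw,n):
    "n equal rows from the measured pose to TCP position P with tool x at world yaw (deg)"
    s=robot.state();p=s['eef_pos'];R=s['eef_rot'];a=np.degrees(np.arctan2(R[1,0],R[0,0]))
    sp=-((yaw-a+180)%360-180)/n
    d=(np.array(P)-p)/n;out=[]
    for i in range(n):
        t=np.radians(a-i*sp);T=np.array([[np.cos(t),np.sin(t),0],[np.sin(t),-np.cos(t),0],[0,0,-1]])
        out.append([list(np.round(T.T@d,4)),round(sp,1)])
    print('yaw',round(a,1),'steps',out)
def fw(x,y,f=(.4883,.1346,4.79)):
    t=np.radians(f[2]);return np.array([f[0]+np.cos(t)*x-np.sin(t)*y,f[1]+np.sin(t)*x+np.cos(t)*y])
E
python3 - <<'E'
from h import *
P=fw(-.001,-.175);print(P)
plan([*P,.06],94.8,10)
E
```

```text
[ 0.50191668 -0.03987231]
yaw 23.9 steps [[[np.float64(0.0442), np.float64(-0.0285), np.float64(0.0171)], np.float64(-7.1)], [[np.float64(0.0474), np.float64(-0.0228), np.float64(0.0171)], np.float64(-7.1)], [[np.float64(0.0499), np.float64(-0.0168), np.float64(0.0171)], np.float64(-7.1)], [[np.float64(0.0516), np.float64(-0.0105), np.float64(0.0171)], np.float64(-7.1)], [[np.float64(0.0525), np.float64(-0.004), np.float64(0.0171)], np.float64(-7.1)], [[np.float64(0.0526), np.float64(0.0025), np.float64(0.0171)], np.float64(-7.1)], [[np.float64(0.0518), np.float64(0.0089), np.float64(0.0171)], np.float64(-7.1)], [[np.float64(0.0503), np.float64(0.0153), np.float64(0.0171)], np.float64(-7.1)], [[np.float64(0.0481), np.float64(0.0214), np.float64(0.0171)], np.float64(-7.1)], [[np.float64(0.0451), np.float64(0.0271), np.float64(0.0171)], np.float64(-7.1)]]
```

>>> {"op": "send_rows", "data": {"steps": [[[0.044,-0.0285,0.017],-7.1,0.3],[[0.0475,-0.023,0.017],-7.1,0.3],[[0.05,-0.017,0.017],-7.1,0.3],[[0.0515,-0.0105,0.017],-7.1,0.3],[[0.0525,-0.004,0.017],-7.1,0.3]]}}

```text
time_s: 0.72
eef_pos: [0.3577, -0.258, 0.1457]
eef_rot: [[0.505, 0.863, 0.0], [0.863, -0.505, -0.0], [-0.0, 0.0, -1.0]]
contact_force: [0.8, -0.9, 0.1]
width: 0.0302
grip_force: 0.0
```

>>> {"op": "send_rows", "data": {"steps": [[[0.0525,0.0025,0.017],-7.1,0.3],[[0.052,0.009,0.017],-7.1,0.3],[[0.05,0.015,0.017],-7.1,0.3],[[0.048,0.0215,0.017],-7.1,0.3],[[0.045,0.027,0.017],-7.1,0.3]]}}

```text
time_s: 1.35
eef_pos: [0.5017, -0.0383, 0.0606]
eef_rot: [[-0.09, 0.996, -0.0], [0.996, 0.09, -0.0], [-0.0, -0.0, -1.0]]
contact_force: [1.2, -1.5, 0.0]
width: 0.0297
grip_force: 0.0
```

>>> {"op": "send_rows", "data": {"steps": [[[0,0,0],0,0.3]]}}

```text
time_s: 1.48
eef_pos: [0.5013, -0.0369, 0.0598]
eef_rot: [[-0.092, 0.996, -0.002], [0.996, 0.092, 0.001], [0.001, -0.002, -1.0]]
contact_force: [-0.7, -0.6, 1.1]
width: 0.0299
grip_force: 0.0
```

>>> {"op": "send_rows", "data": {"steps": [[[0,0,0.03],0.5,0.3],[[0,0,0.026],0,0.3],[[0.006,0,0],0,0.3],[[0.012,0,0],0,0.3],[[0.012,0,0],0,0.3]]}}

```text
time_s: 2.1
eef_pos: [0.4993, -0.0095, 0.0064]
eef_rot: [[-0.077, 0.997, 0.002], [0.997, 0.077, -0.001], [-0.001, 0.002, -1.0]]
contact_force: [0.7, -2.2, -0.4]
width: 0.0301
grip_force: 1.3
```

>>> {"op": "send_rows", "data": {"steps": [[[0.012,0,0],0,0.3],[[0.012,0,0],0,0.3],[[0.012,0,0],0,0.3],[[0.012,0,0],0,0.3],[[0.012,0,0],0,0.3]]}}

```text
time_s: 2.72
eef_pos: [0.4939, 0.0506, 0.0053]
eef_rot: [[-0.077, 0.997, -0.0], [0.997, 0.077, -0.0], [-0.0, -0.0, -1.0]]
contact_force: [-0.4, -3.4, 2.6]
width: 0.0302
grip_force: 1.6
```

```bash
python3 - <<'E'
from h import *
shot('scene','s1.png');c=shot('top','t1.png');s=robot.state();print(s['eef_pos'],s['contact_force'])
im=c['image'];cv2.imwrite('pics/c1.png',cv2.resize(im[172:287,110:290],None,fx=4.4,fy=4.4,interpolation=cv2.INTER_CUBIC))
E
```

```text
[0.49340722 0.05130834 0.00502514] [-0.08141504  0.64783108  0.05347397]
```

View pics/c1.png

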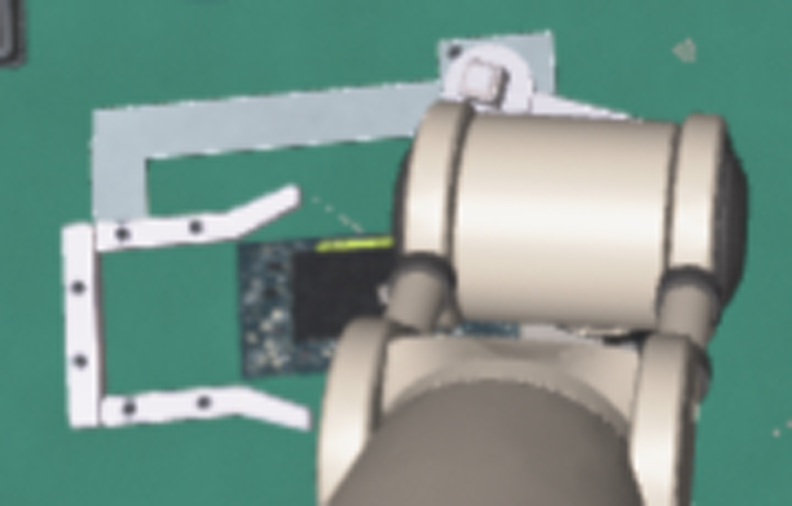

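The board's leading edge runs from (240,243) to (244,376), centred and square to the channel, with about 73 mm still to go.

>>> {"op": "send_rows", "data": {"steps": [[[0.012,0,0],0,0.3],[[0.012,0,0],0,0.3],[[0.012,0,0],0,0.3],[[0.012,0,0],0,0.3],[[0.01,0,0],0,0.3]]}}

```text
time_s: 3.45
eef_pos: [0.4894, 0.1086, 0.0052]
eef_rot: [[-0.078, 0.997, -0.0], [0.997, 0.078, -0.0], [-0.0, -0.0, -1.0]]
contact_force: [0.9, -1.1, -1.3]
width: 0.0296
grip_force: 0.6
```

>>> {"op": "send_rows", "data": {"steps": [[[0.004,0,0],0,0.3],[[0.004,0,0],0,0.3],[[0.003,0,0],0,0.3]]}}

```text
time_s: 3.82
eef_pos: [0.4887, 0.1187, 0.0053]
eef_rot: [[-0.077, 0.997, 0.0], [0.997, 0.077, -0.0], [-0.0, 0.0, -1.0]]
contact_force: [0.2, -1.2, -1.3]
width: 0.03
grip_force: 0.7
```

>>> {"op": "send_rows", "data": {"steps": [[[0.002,0,0],0,0.3],[[0.002,0,0],0,0.3]]}}

```text
time_s: 4.08
eef_pos: [0.4884, 0.1226, 0.0053]
eef_rot: [[-0.077, 0.997, 0.0], [0.997, 0.077, -0.0], [-0.0, 0.0, -1.0]]
contact_force: [-0.3, -1.5, -0.9]
width: 0.0298
grip_force: 0.7
```

>>> {"op": "send_rows", "data": {"steps": [[[0.002,0,0],0,0.3],[[0,0,0],0,0.3]]}}

```text
time_s: 4.32
eef_pos: [0.4883, 0.1248, 0.0053]
eef_rot: [[-0.077, 0.997, 0.0], [0.997, 0.077, 0.0], [0.0, 0.0, -1.0]]
contact_force: [-0.6, -0.7, -1.0]
width: 0.0297
grip_force: 0.0
```

>>> {"op": "send_rows", "data": {"steps": [[[0.002,0,0],0,0.3],[[0,0,0],0,0.3]]}}

```text
time_s: 4.58
eef_pos: [0.4886, 0.1256, 0.0054]
eef_rot: [[-0.078, 0.997, 0.001], [0.997, 0.078, -0.002], [-0.002, 0.001, -1.0]]
contact_force: [1.4, -7.7, -0.8]
width: 0.0297
grip_force: 3.8
```

>>> {"op": "send_rows", "data": {"steps": [[[-0.015,0,0],0,0.3],[[-0.015,0,-0.01],0,0.0],[[-0.02,0,-0.055],0,-0.5],[[-0.02,0,-0.055],0,-1]]}}

```text
time_s: 5.08
eef_pos: [0.4932, 0.0555, 0.127]
eef_rot: [[-0.077, 0.997, -0.001], [0.997, 0.077, 0.0], [0.0, -0.001, -1.0]]
contact_force: [0.8, -0.5, -0.0]
width: 0.0772
grip_force: 0.0
```

```bash
sed -i 's/list(np.round(T.T@d,4)),round(sp,1)/np.round(T.T@d,4).tolist(),round(float(sp),1)/' h.py; python3 - <<'E'
from h import *
print(robot.state()['eef_pos'])
plan([.503,-.2685,.13],108.5,8)
E
```

```text
[0.49315249 0.05548049 0.12701465]
yaw 94.4 steps [[[-0.0405, -0.0019, -0.0004], -1.8], [[-0.0404, -0.0031, -0.0004], -1.8], [[-0.0403, -0.0044, -0.0004], -1.8], [[-0.0401, -0.0056, -0.0004], -1.8], [[-0.0399, -0.0068, -0.0004], -1.8], [[-0.0397, -0.0081, -0.0004], -1.8], [[-0.0394, -0.0093, -0.0004], -1.8], [[-0.0391, -0.0105, -0.0004], -1.8]]
```

>>> {"op": "send_rows", "data": {"steps": [[[-0.0405,-0.002,0],-1.8,-1],[[-0.0405,-0.003,0],-1.8,-1],[[-0.0405,-0.0045,0],-1.8,-1],[[-0.04,-0.0055,0],-1.8,-1],[[-0.04,-0.007,0],-1.8,-1]]}}

```text
time_s: 5.7
eef_pos: [0.4995, -0.1481, 0.1261]
eef_rot: [[-0.233, 0.973, 0.001], [0.973, 0.233, -0.0], [-0.0, 0.001, -1.0]]
contact_force: [-0.2, 0.4, 0.0]
width: 0.0851
grip_force: 0.0
```

>>> {"op": "send_rows", "data": {"steps": [[[-0.0395,-0.008,0],-1.8,-1],[[-0.0395,-0.0095,0],-1.8,-1],[[-0.039,-0.0105,0],-1.8,-1],[[0,0,0],0,-1]]}}

```text
time_s: 6.2
eef_pos: [0.5033, -0.2706, 0.1258]
eef_rot: [[-0.319, 0.948, 0.001], [0.948, 0.319, -0.001], [-0.001, 0.001, -1.0]]
contact_force: [0.0, 0.6, -0.2]
width: 0.0853
grip_force: 0.0
```

```bash
python3 - <<'E'
from h import *
c=shot('top','t2.png');d=shot('wrist','w2.png');s=robot.state();print(s['eef_pos'],s['eef_rot'])
a=cv2.resize(c['image'][172:287,110:290],None,fx=3,fy=3,interpolation=cv2.INTER_CUBIC)
b=cv2.resize(d['image'],(400,250))
o=np.zeros((600,540,3),np.uint8);o[:345]=a;o[345:595,:400]=b;cv2.imwrite('pics/m2.png',o)
T=d['world_to_cam'];print(-T[:3,:3].T@T[:3,3])
h=(.5032,-.2686);t=np.radians(108.48);x=np.array([np.cos(t),np.sin(t)])
for l in(.055,-.055):print('pred grip end in wrist px',proj(d,[*(h+l*x),.08]))
E
```

```text
[ 0.50319947 -0.26756128  0.12555664] [[-3.21158924e-01  9.47025308e-01 -1.02279377e-04]
 [ 9.47025171e-01  3.21158933e-01  5.14646026e-04]
 [ 5.20230747e-04  6.84220194e-05 -9.99999862e-01]]
[ 0.48252608 -0.20553553  0.26829043]
pred grip end in wrist px [[315.49605817 126.8696448 ]]
pred grip end in wrist px [[315.31169701 296.85096919]]
```

View pics/m2.png

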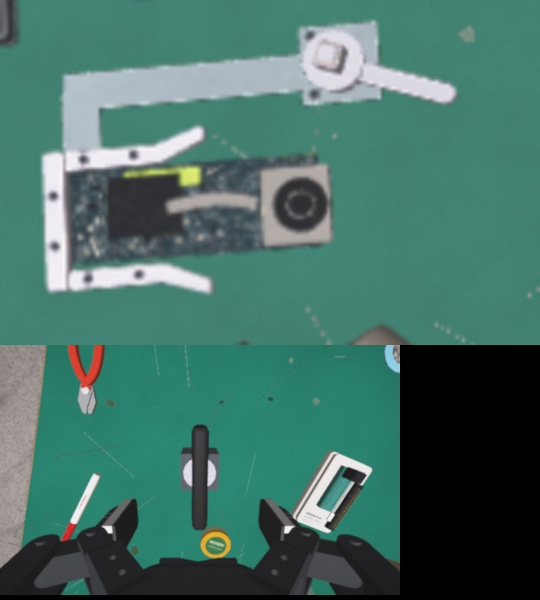

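The board is home, with its front edge flush on the stop at (68,170–262) in the crop. In the wrist view the handle lies centred between the fingers and parallel to the pads, as predicted. Now I'll grasp it.

>>> {"op": "send_rows", "data": {"steps": [[[0,0,0.03],0,-1],[[0,0,0.03],0,-1],[[0,0,0.0125],0,-1],[[0,0,0],0,0],[[0,0,0],0,0.6]]}}

```text
time_s: 6.92
eef_pos: [0.5046, -0.2674, 0.054]
eef_rot: [[-0.323, 0.946, 0.002], [0.946, 0.323, -0.001], [-0.002, 0.001, -1.0]]
contact_force: [0.4, -0.6, 0.2]
width: 0.0515
grip_force: 0.0
```

>>> {"op": "send_rows", "data": {"steps": [[[0,0,0],0,1],[[0,0,0],0,1],[[0,0,0],0,1],[[0,0,0],0,1]]}}

```text
time_s: 7.42
eef_pos: [0.5044, -0.2675, 0.0537]
eef_rot: [[-0.323, 0.946, 0.001], [0.946, 0.323, -0.001], [-0.001, 0.001, -1.0]]
contact_force: [0.8, 1.0, 5.7]
width: 0.015
grip_force: 59.7
```

>>> {"op": "send_rows", "data": {"steps": [[[0,0,-0.03],0,1],[[0,0,-0.04],0,1],[[0,0,-0.03],0,1],[[0,0,0],0,1]]}}

```text
time_s: 7.92
eef_pos: [0.5048, -0.2679, 0.1546]
eef_rot: [[-0.323, 0.946, 0.003], [0.946, 0.323, -0.003], [-0.004, 0.002, -1.0]]
contact_force: [-0.8, -1.5, -2.1]
width: 0.0149
grip_force: 59.1
```

```bash
python3 - <<'E'
from h import *
t=robot.state();print(t['eef_pos'],t['eef_rot'],t['width'],t['grip_force'],t['q'])
plan([.595,.1315,.155],75.4,9)
E
```

```text
[ 0.50475248 -0.26785493  0.15461965] [[-0.32290921  0.94642364  0.00345509]
 [ 0.94642321  0.32291854 -0.00259471]
 [-0.00357141  0.00243212 -0.99999066]] 0.014941940550246873 59.110050201416016 [-3.56338887e+01  2.82303898e+01  8.64527420e+01 -6.06048464e-03
  6.50693590e+01 -5.44706727e+01]
yaw 108.8 steps [[[0.0388, 0.0238, -0.0], 3.7], [[0.0402, 0.0213, -0.0], 3.7], [[0.0415, 0.0186, -0.0], 3.7], [[0.0426, 0.0159, -0.0], 3.7], [[0.0436, 0.0131, -0.0], 3.7], [[0.0443, 0.0102, -0.0], 3.7], [[0.0449, 0.0073, -0.0], 3.7], [[0.0453, 0.0044, -0.0], 3.7], [[0.0455, 0.0015, -0.0], 3.7]]
```

>>> {"op": "send_rows", "data": {"steps": [[[0.039,0.024,0],3.7,1],[[0.04,0.0215,0],3.7,1],[[0.0415,0.0185,0],3.7,1],[[0.0425,0.016,0],3.7,1],[[0.0435,0.013,0],3.7,1]]}}

```text
time_s: 8.55
eef_pos: [0.5534, -0.0438, 0.1506]
eef_rot: [[-0.004, 1.0, -0.003], [1.0, 0.004, 0.001], [0.001, -0.003, -1.0]]
contact_force: [0.6, -0.4, -2.2]
width: 0.015
grip_force: 58.9
```

>>> {"op": "send_rows", "data": {"steps": [[[0.0445,0.01,0],3.7,1],[[0.045,0.0075,0],3.7,1],[[0.0455,0.0045,0],3.7,1],[[0.0455,0.0015,0.005],3.7,1],[[0,0,0.01],0,1]]}}

```text
time_s: 9.18
eef_pos: [0.5935, 0.1357, 0.1354]
eef_rot: [[0.246, 0.969, -0.002], [0.969, -0.246, 0.0], [-0.0, -0.002, -1.0]]
contact_force: [0.2, -0.7, -2.4]
width: 0.0146
grip_force: 59.0
```

>>> {"op": "send_rows", "data": {"steps": [[[0,0,0],0,1]]}}

```text
time_s: 9.3
eef_pos: [0.5925, 0.1322, 0.135]
eef_rot: [[0.249, 0.969, -0.005], [0.969, -0.249, -0.001], [-0.002, -0.005, -1.0]]
contact_force: [-0.1, -0.2, -2.0]
width: 0.0152
grip_force: 59.0
```

```bash
python3 - <<'E'
from h import *
c=shot('scene','s3.png');d=shot('wrist','w3.png');t=robot.state();print(t['eef_pos'],t['eef_rot'],t['width'])
u,v=proj(c,[.595,.1315,.08])[0].astype(int);print(u,v)
a=cv2.resize(c['image'][v-37:v+38,u-50:u+50],None,fx=6,fy=6,interpolation=cv2.INTER_CUBIC)
b=cv2.resize(d['image'],(240,150))
o=np.zeros((600,600,3),np.uint8);o[:450]=a;o[450:,:240]=b;cv2.imwrite('pics/m3.png',o)
E
```

```text
[0.59358971 0.13147789 0.13681503] [[ 2.50525071e-01  9.68107996e-01 -2.02396865e-03]
 [ 9.68109480e-01 -2.50526748e-01 -6.18525355e-04]
 [-1.10585763e-03 -1.80446713e-03 -9.99997760e-01]] 0.014998674527310971
236 226
```

View pics/m3.png

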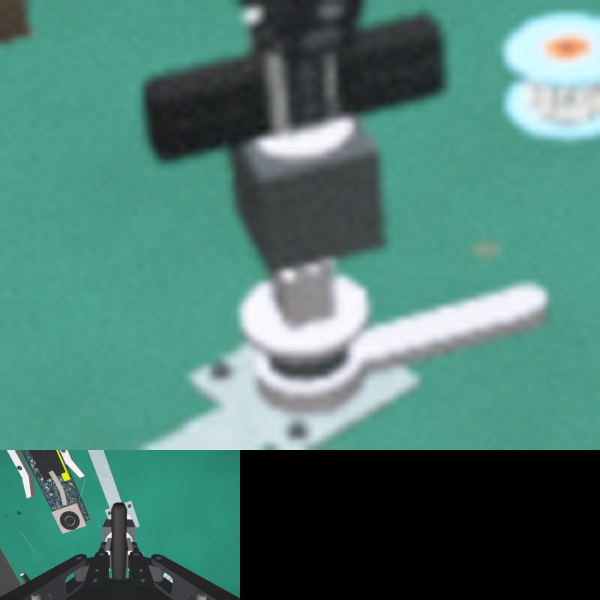

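```bash
python3 - <<'E'
from h import *
c=load('s3.png')
cr=lambda P:np.round((proj(c,P)-[236-50,226-37])*6+2.5).astype(int)
def box(cx,cy,yaw,hx,hy,z):
    t=np.radians(yaw);X=np.array([np.cos(t),np.sin(t)]);Y=np.array([-X[1],X[0]])
    return [[*(np.array([cx,cy])+a*hx*X+b*hy*Y),z] for a,b in((1,1),(1,-1),(-1,-1),(-1,1))]
h=(.5936,.1315,75.5);zb=.1368-.0537
for n,z in(('hub bottom',zb),('hub top',zb+.044)):print(n,cr(box(*h,.022,.022,z)).tolist())
print('grip',cr(box(*h,.055,.008,zb+.08)).tolist(),cr(box(*h,.055,.008,zb+.048)).tolist())
s=(.595,.1315,-14.6)
print('shaft top',cr(box(*s,.007,.007,.072)).tolist(),'shaft foot',cr(box(*s,.01,.01,.04)).tolist())
th=np.linspace(0,2*np.pi,200);D=cr([[s[0]+.024*np.cos(a),s[1]+.024*np.sin(a),.04] for a in th]);print('disc',D.min(0),D.max(0))
t=np.radians(-104.6);print('arm tip',cr([s[0]+.098*np.cos(t),s[1]+.098*np.sin(t),.016]))
im=cv2.imread('pics/s3.png');a=cv2.resize(im[189:264,186:286],None,fx=8,fy=8,interpolation=cv2.INTER_CUBIC)
def dr(q,col):cv2.polylines(a,[(np.array(q)*8/6).astype(np.int32)],True,col,1)
for z in(zb,zb+.044):dr(cr(box(*h,.022,.022,z)),(0,255,255))
for z in(zb+.048,zb+.08):dr(cr(box(*h,.055,.008,z)),(0,255,255))
dr(D,(0,0,255));dr(cr(box(*s,.01,.01,.04)),(0,0,255));dr(cr(box(*s,.01,.01,.066)),(0,0,255))
cv2.imwrite('pics/o3.png',a)
E
```

```text
hub bottom [[268, 269], [232, 203], [344, 174], [383, 239]]
hub top [[258, 172], [222, 107], [337, 79], [376, 142]]
grip [[146, 90], [133, 66], [429, -4], [445, 18]] [[155, 164], [143, 140], [433, 69], [449, 91]]
shaft top [[283, 237], [319, 227], [331, 248], [295, 258]] shaft foot [[280, 301], [330, 287], [347, 317], [296, 331]]
disc [249 270] [377 350]
arm tip [[554 292]]
```

View pics/o3.png

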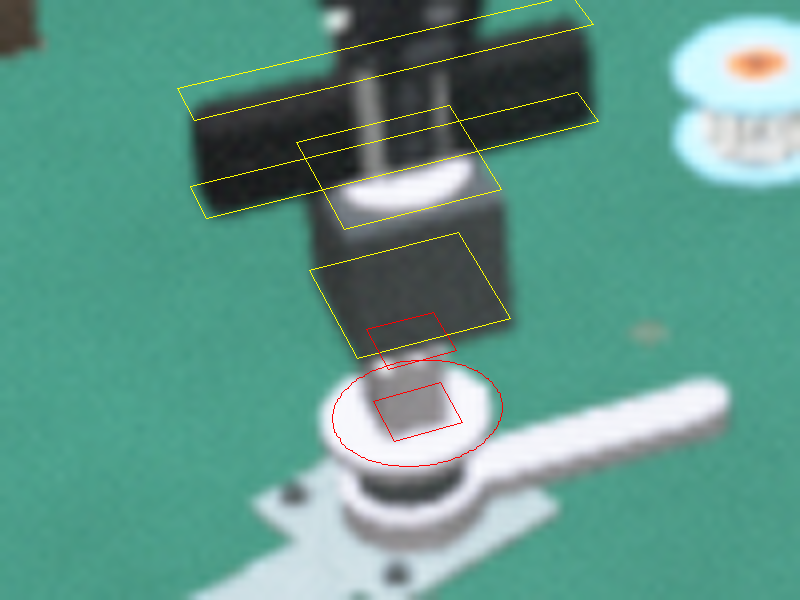

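```bash
cat > ref.py <<'E'
from h import *
from scipy.ndimage import map_coordinates
from scipy.optimize import minimize
def samp(im,p):return map_coordinates(im,[p[:,1],p[:,0]],order=1)
def score(im,c,inn,out):  # mean brightness inside minus outside of a contour
    return samp(im,proj(c,inn)).mean()-samp(im,proj(c,out)).mean()
def contrast(im,c,curve,sgn,x0,rng=.007):
    best=None;g=np.linspace(-rng,rng,29);S=np.array([[sgn*score(im,c,*curve(x0[0]+a,x0[1]+b)) for b in g] for a in g])
    i,j=np.unravel_index(S.argmax(),S.shape);m=np.argwhere(S>S.max()*.97).mean(0)
    return np.round([x0[0]+g[i],x0[1]+g[j],S.max()],4),np.round([x0[0]+np.interp(m[0],range(29),g),x0[1]+np.interp(m[1],range(29),g)],4)
def ring(r,z,d=.0025,th=np.linspace(0,2*np.pi,180)):
    def f(x,y):
        k=lambda q:np.c_[x+q*np.cos(th),y+q*np.sin(th),np.full(th.size,z)]
        return k(r-d),k(r+d)
    return f
def hull(yaw,hx,hy,z0,z1,c,d=1.5):
    t=np.radians(yaw);X=np.array([np.cos(t),np.sin(t)]);Y=np.array([-X[1],X[0]])
    return X,Y
if __name__=='__main__':
    ld=lambda f:cv2.imread('pics/'+f)[:,:,2].astype(float)   # red: green mat dark
    for f in('top0.png','t2.png','scene0.png','s1.png'):
        print(f,'shoulder',*contrast(ld(f),load(f),ring(.024,.04),1,(.595,.1315)))
    # hub in s3: lower silhouette (bottom edges + vertical edges), dark inside; blue/green channel vs mat
    im=cv2.imread('pics/s3.png')[:,:,1].astype(float);c=load('s3.png');s=np.linspace(-1,1,40)
    for yaw in(73,75.5,78):
        t=np.radians(yaw);X=np.array([np.cos(t),np.sin(t)]);Y=np.array([-X[1],X[0]])
        def cur(x,y):
            o=[]
            for d in(-.0025,.0025):
                h=.022+d;P=[]
                zb=.0831-d
                P+=[[*(np.array([x,y])+h*X*1+h*a*Y),zb] for a in s if a<.0]   # +x face bottom edge part
                P+=[[*(np.array([x,y])+h*Y+h*a*X*1),zb] for a in s]
                P+=[[*(np.array([x,y])-h*X+h*Y),zb+.022+.016*a] for a in s]
                P+=[[*(np.array([x,y])+h*X-h*Y),zb+.022+.012*a] for a in s]
                P+=[[*(np.array([x,y])+h*X+h*a*Y),zb] for a in s]
                o.append(np.array(P))
            return o
        print('hub s3 yaw',yaw,*contrast(im,c,cur,-1,(.5936,.1315)))
E
python3 ref.py
```

```text
top0.png shoulder [ 0.597   0.1335 56.1561] [0.597  0.1333]
t2.png shoulder [ 0.597   0.1335 56.8166] [0.597  0.1333]
scene0.png shoulder [ 0.5965  0.1345 79.8895] [0.5968 0.1344]
s1.png shoulder [ 0.5965  0.1345 80.2916] [0.5968 0.1345]
hub s3 yaw 73 [ 0.5896  0.1335 80.8334] [0.5894 0.1335]
hub s3 yaw 75.5 [ 0.5901  0.133  82.0595] [0.5896 0.1332]
hub s3 yaw 78 [ 0.5901  0.133  80.0293] [0.59  0.133]
```

>>> {"op": "send_rows", "data": {"steps": [[[0,0,0],0,1],[[0,0,0],0,1]]}}

```text
time_s: 9.65
eef_pos: [0.5944, 0.1319, 0.1382]
eef_rot: [[0.251, 0.968, 0.001], [0.968, -0.251, -0.0], [0.0, 0.001, -1.0]]
contact_force: [0.5, 0.4, -2.0]
width: 0.0147
grip_force: 59.0
```

```bash
python3 - <<'E'
from ref import *
from fit import A
t=robot.state();print(t['eef_pos'],t['q'][-1]);T0=t['eef_pos'];cc=shot('scene','s4.png')
tip=w(load('top0.png'),A(655,137),.016);print('arm dir',np.degrees(np.arctan2(tip[1]-.1338,tip[0]-.5969)),np.hypot(tip[1]-.1338,tip[0]-.5969))
# arm bar: yaw scan by contrast in both views
im={f:cv2.imread('pics/'+f)[:,:,2].astype(float) for f in('top0.png','scene0.png')}
for f in im:
    c=load(f);b=[]
    for y in np.arange(-115,-95,.5):
        t=np.radians(y);X=np.array([np.cos(t),np.sin(t)]);Y=np.array([-X[1],X[0]]);r=np.linspace(.045,.085,30)
        k=lambda d:np.array([[*(np.array([.5969,.1338])+a*X+s*d*Y),.016] for a in r for s in(-1,1)])
        b.append(score(im[f],c,k(.0055),k(.0105)))
    b=np.array(b);print(f,'best arm yaw',np.arange(-115,-95,.5)[b.argmax()],b.max())
g=cv2.imread('pics/s4.png')[:,:,1].astype(float);s=np.linspace(-1,1,40);c=cc
t=np.radians(75.5);X=np.array([np.cos(t),np.sin(t)]);Y=np.array([-X[1],X[0]])
def cur(x,y):
    o=[]
    for d in(-.0025,.0025):
        h=.022+d;zb=T0[2]-.0537-d;C=np.array([x,y])
        o.append(np.array([[*(C+h*X+h*a*Y),zb] for a in s]+[[*(C+h*Y+h*a*X),zb] for a in s]+[[*(C-h*X+h*Y),zb+.022+.016*a] for a in s]+[[*(C+h*X-h*Y),zb+.022+.012*a] for a in s]))
    return o
print('hub',*contrast(g,c,cur,-1,T0[:2]))
plan([.5969,.1338,T0[2]],75.4,2)
E
```

```text
[0.59435226 0.1318881  0.13817409] 19.83336620213417
arm dir -104.7943584644439 0.0923556233851831
top0.png best arm yaw -105.0 131.92004635708514
scene0.png best arm yaw -105.5 80.06319998941353
hub [ 0.5934  0.1319 86.6175] [0.5937 0.1318]
yaw 75.5 steps [[[0.0012, 0.001, -0.0], 0.0], [[0.0012, 0.001, -0.0], 0.0]]
```

>>> {"op": "send_rows", "data": {"steps": [[[0.0024,0.002,0],0.4,1],[[0,0,0],0,1],[[0,0,0.008],0,1],[[0,0,0.004],0,1],[[0,0,0],0,1]]}}

```text
time_s: 10.32
eef_pos: [0.5963, 0.1345, 0.125]
eef_rot: [[0.256, 0.967, -0.001], [0.967, -0.256, -0.0], [-0.001, -0.001, -1.0]]
contact_force: [0.3, 0.7, -1.9]
width: 0.0151
grip_force: 59.0
```

>>> {"op": "send_rows", "data": {"steps": [[[0,0,0.003],0,1],[[0,0,0.003],0,1],[[0,0,0],0,1]]}}

```text
time_s: 10.7
eef_pos: [0.5967, 0.1345, 0.1197]
eef_rot: [[0.256, 0.967, 0.0], [0.967, -0.256, -0.0], [-0.0, 0.0, -1.0]]
contact_force: [-0.2, 0.6, -2.4]
width: 0.0151
grip_force: 59.0
```

>>> {"op": "send_rows", "data": {"steps": [[[0,0,0.003],0,1],[[0,0,0.003],0,1],[[0,0,0],0,1]]}}

```text
time_s: 11.08
eef_pos: [0.597, 0.1344, 0.1135]
eef_rot: [[0.257, 0.967, 0.001], [0.967, -0.257, -0.0], [-0.0, 0.001, -1.0]]
contact_force: [2.6, -0.8, -3.5]
width: 0.015
grip_force: 58.8
```

>>> {"op": "send_rows", "data": {"steps": [[[0,0,0.004],0,1],[[0,0,0.004],0,1],[[0,0,0],0,1]]}}

```text
time_s: 11.45
eef_pos: [0.5969, 0.1343, 0.1054]
eef_rot: [[0.257, 0.967, 0.0], [0.967, -0.257, -0.0], [-0.0, 0.0, -1.0]]
contact_force: [3.6, -0.4, -4.5]
width: 0.0146
grip_force: 58.8
```

>>> {"op": "send_rows", "data": {"steps": [[[0,0.0005,0.004],0,1],[[0,0,0.004],0,1],[[0,0,0.002],0,1],[[0,0,0],0,1]]}}

```text
time_s: 11.95
eef_pos: [0.5971, 0.1343, 0.0954]
eef_rot: [[0.256, 0.967, -0.0], [0.967, -0.256, -0.0], [-0.0, -0.0, -1.0]]
contact_force: [3.2, -1.2, -3.4]
width: 0.0152
grip_force: 58.9
```

>>> {"op": "send_rows", "data": {"steps": [[[0,0,0.002],0,1],[[0,0,0],0,1]]}}

```text
time_s: 12.2
eef_pos: [0.5971, 0.1344, 0.0937]
eef_rot: [[0.256, 0.967, -0.0], [0.967, -0.256, -0.0], [-0.0, -0.0, -1.0]]
contact_force: [1.7, -0.5, -2.6]
width: 0.015
grip_force: 59.1
```

>>> {"op": "send_rows", "data": {"steps": [[[0,0,0.001],0,1],[[0,0,0],0,1]]}}

```text
time_s: 12.45
eef_pos: [0.5972, 0.1344, 0.0937]
eef_rot: [[0.256, 0.967, 0.001], [0.967, -0.256, 0.0], [0.0, 0.001, -1.0]]
contact_force: [0.2, -0.1, 6.0]
width: 0.0148
grip_force: 60.0
```

>>> {"op": "send_rows", "data": {"steps": [[[0,0,0.001],0,1],[[0,0,0],0,1],[[0,0,0],0,1]]}}

```text
time_s: 12.82
eef_pos: [0.5973, 0.1344, 0.0936]
eef_rot: [[0.256, 0.967, 0.001], [0.967, -0.256, 0.0], [0.0, 0.001, -1.0]]
contact_force: [-2.5, -1.3, 11.6]
width: 0.015
grip_force: 61.1
```

>>> {"op": "send_rows", "data": {"steps": [[[0,0,-0.0005],4,1],[[0,0,0],7,1],[[0,0,0],7,1],[[0,0,0],7,1],[[0,0,0],7,1]]}}

```text
time_s: 13.45
eef_pos: [0.5986, 0.134, 0.0937]
eef_rot: [[0.732, 0.681, 0.004], [0.681, -0.732, -0.001], [0.003, 0.003, -1.0]]
contact_force: [3.2, -2.7, 5.6]
width: 0.0151
grip_force: 60.2
```

```bash
python3 - <<'E'
from h import *
t=robot.state();R=t['eef_rot'];print(t['eef_pos'],np.degrees(np.arctan2(R[1,0],R[0,0])),t['contact_force'],t['moment'],t['q'][-1])
E
```

```text
[0.5986407  0.13402381 0.09373183] 42.947675643657924 [ 3.17247606 -2.74378751  5.580317  ] [-0.43130757 -0.42024295  0.28158864] 52.57971528616395
```

Turning smoothly with low forces; target tool yaw is about 4.8° (38° more).

>>> {"op": "send_rows", "data": {"steps": [[[0,0,0],7,1],[[0,0,0],7,1],[[0,0,0],7,1],[[0,0,0],7,1],[[0,0,0],5,1]]}}

```text
time_s: 14.08
eef_pos: [0.599, 0.1334, 0.0938]
eef_rot: [[0.985, 0.173, 0.005], [0.173, -0.985, -0.001], [0.004, 0.002, -1.0]]
contact_force: [3.5, -5.0, 5.8]
width: 0.0151
grip_force: 60.2
```

>>> {"op": "send_rows", "data": {"steps": [[[0,0,0],3,1],[[0,0,0],2,1],[[0,0,0],0,1]]}}

```text
time_s: 14.45
eef_pos: [0.599, 0.1333, 0.0938]
eef_rot: [[0.996, 0.089, 0.005], [0.089, -0.996, -0.001], [0.005, 0.002, -1.0]]
contact_force: [4.6, -5.0, 6.3]
width: 0.0152
grip_force: 60.2
```

```bash
python3 - <<'E'
from h import *
t=robot.state();R=t['eef_rot'];print(t['eef_pos'],np.degrees(np.arctan2(R[1,0],R[0,0])),t['contact_force'],t['moment'],t['q'][-1])
E
```

```text
[0.59901024 0.1332849  0.09376387] 5.125572808537995 [ 4.57747869 -5.00549468  6.28050473] [-0.86549468 -0.57036088  0.09994242] 90.38591126595955
```

>>> {"op": "send_rows", "data": {"steps": [[[0,0,0],2,1],[[0,0,0],2,1],[[0,0,0],0,1]]}}

```text
time_s: 14.82
eef_pos: [0.599, 0.1332, 0.0938]
eef_rot: [[1.0, 0.02, 0.005], [0.02, -1.0, -0.002], [0.005, 0.002, -1.0]]
contact_force: [4.1, -5.2, 5.6]
width: 0.0153
grip_force: 60.2
```

```bash
python3 - <<'E'
from h import *
t=robot.state();R=t['eef_rot'];print(t['eef_pos'],np.degrees(np.arctan2(R[1,0],R[0,0])),t['contact_force'],t['moment'],t['q'][-1])
E
```

```text
[0.59900293 0.13321472 0.09375947] 1.1293263976261103 [ 4.06994824 -5.20717771  5.60535376] [-0.86853087 -0.5865923   0.15780182] 94.38325402926768
```

>>> {"op": "send_rows", "data": {"steps": [[[0,0,0],2,1],[[0,0,0],2,1],[[0,0,0],0,1]]}}

```text
time_s: 15.2
eef_pos: [0.599, 0.1331, 0.0938]
eef_rot: [[0.999, -0.049, 0.005], [-0.049, -0.999, -0.002], [0.005, 0.002, -1.0]]
contact_force: [4.0, -6.1, 4.9]
width: 0.0145
grip_force: 60.2
```

```bash
python3 - <<'E'
from h import *
t=robot.state();R=t['eef_rot'];print(t['eef_pos'],np.degrees(np.arctan2(R[1,0],R[0,0])),t['contact_force'],t['moment'],t['q'][-1])
E
```

```text
[0.59903448 0.13312394 0.09377036] -2.822894765142199 [ 3.99092457 -6.12631132  4.91024096] [-0.93065112 -0.56832019  0.52570728] 98.34890820286704
```

>>> {"op": "send_rows", "data": {"steps": [[[0,0,0],2,1],[[0,0,0],1,1],[[0,0,0],0,1]]}}

```text
time_s: 15.58
eef_pos: [0.599, 0.1331, 0.0938]
eef_rot: [[0.995, -0.099, 0.005], [-0.099, -0.995, -0.003], [0.005, 0.002, -1.0]]
contact_force: [4.6, -5.5, 5.0]
width: 0.0146
grip_force: 64.4
```

```bash
python3 - <<'E'
from h import *
from ref import score
t=robot.state();R=t['eef_rot'];print(t['eef_pos'],np.degrees(np.arctan2(R[1,0],R[0,0])),t['contact_force'],t['moment'],t['q'][-1])
c=shot('scene','s5.png');im=c['image'][:,:,2].astype(float);b=[];ys=np.arange(-195,-150,1.)
for y in ys:
    a=np.radians(y);X=np.array([np.cos(a),np.sin(a)]);Y=np.array([-X[1],X[0]]);r=np.linspace(.045,.085,30)
    k=lambda d:np.array([[*(np.array([.5969,.1338])+q*X+s*d*Y),.016] for q in r for s in(-1,1)])
    b.append(score(im,c,k(.0055),k(.0105)))
print('arm yaw',ys[np.argmax(b)],max(b))
u,v=proj(c,[.56,.13,.05])[0].astype(int)
cv2.imwrite('pics/m5.png',cv2.resize(c['image'][v-50:v+50,u-65:u+65],None,fx=6,fy=6,interpolation=cv2.INTER_CUBIC))
E
```

```text
[0.59900709 0.13311966 0.09377171] -5.669129138911628 [ 4.55849888 -5.47742779  4.95371136] [-0.98878911 -0.57770475  1.57539546] 101.24285166820137
arm yaw -176.0 107.82396276475438
```

View pics/m5.png

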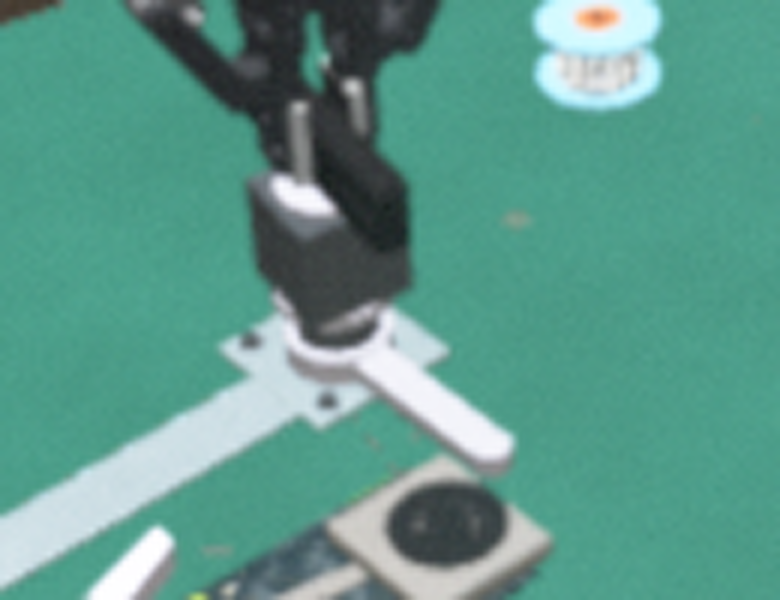

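The latch arm now lies across behind the board, from (360,350) to (505,450), at yaw -176°. The torque rose sharply, so it is at the stop, and the hub sits on the shoulder. I'll ease off the torque, release and retreat.

>>> {"op": "send_rows", "data": {"steps": [[[0,0,0],-2,1],[[0,0,0],0,1],[[0,0,0],0,0.3],[[0,0,0],0,-0.5],[[0,0,0],0,-1]]}}

```text
time_s: 16.25
eef_pos: [0.5967, 0.1346, 0.0919]
eef_rot: [[0.998, -0.067, -0.001], [-0.067, -0.998, 0.0], [-0.001, 0.0, -1.0]]
contact_force: [-0.2, 0.1, -0.2]
width: 0.0652
grip_force: 0.0
```

>>> {"op": "send_rows", "data": {"steps": [[[0,0,0],0,-1],[[0,0,0],0,-1],[[0,0,-0.02],0,-1],[[0,0,-0.04],0,-1],[[0,0,-0.05],0,-1]]}}

```text
time_s: 16.88
eef_pos: [0.5965, 0.1343, 0.2025]
eef_rot: [[0.998, -0.067, -0.003], [-0.067, -0.998, -0.0], [-0.003, 0.0, -1.0]]
contact_force: [1.3, -0.2, 1.0]
width: 0.0855
grip_force: 0.0
```

>>> {"op": "send_rows", "data": {"steps": [[[-0.05,0,-0.02],0,-1],[[-0.06,0,0],0,-1],[[-0.06,0,0],0,-1],[[-0.03,0,0],0,-1],[[0,0,0],0,-1]]}}

```text
time_s: 17.5
eef_pos: [0.396, 0.1481, 0.2228]
eef_rot: [[0.998, -0.066, 0.001], [-0.066, -0.998, 0.0], [0.001, -0.0, -1.0]]
contact_force: [0.5, -0.1, -0.2]
width: 0.0852
grip_force: 0.0
```

```bash
python3 - <<'E'
from h import *
from ref import score
c=shot('scene','s6.png');d=shot('top','t6.png');t=robot.state();print(t['eef_pos'],t['contact_force'])
im=c['image'][:,:,2].astype(float);b=[];ys=np.arange(-195,-150,1.)
for y in ys:
    a=np.radians(y);X=np.array([np.cos(a),np.sin(a)]);Y=np.array([-X[1],X[0]]);r=np.linspace(.045,.085,30)
    k=lambda e:np.array([[*(np.array([.5969,.1338])+q*X+s*e*Y),.016] for q in r for s in(-1,1)])
    b.append(score(im,c,k(.0055),k(.0105)))
print('arm yaw',ys[np.argmax(b)],max(b))
u,v=proj(c,[.56,.13,.05])[0].astype(int)
o=np.zeros((600,520,3),np.uint8);o[:300,:390]=cv2.resize(c['image'][v-50:v+50,u-65:u+65],None,fx=3,fy=3,interpolation=cv2.INTER_CUBIC)
o[300:]=cv2.resize(d['image'][172:287,110:310],(520,300),interpolation=cv2.INTER_CUBIC);cv2.imwrite('pics/m6.png',o)
E
```

```text
[0.39841051 0.14792138 0.22275073] [-0.46147751  0.14149933 -1.27701258]
arm yaw -176.0 107.00667657681612
```

View pics/m6.png

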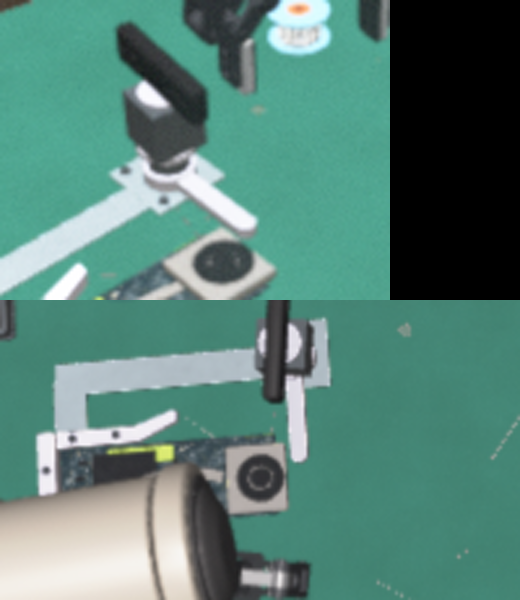

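The handle stands upright on the spindle, and the latch arm (295,380–455) lies across behind the board. The board is home, the arm is clear, and the reel hasn't moved.

```bash
python3 -c "
from plant import robot
print(robot.hand_in())"
```

```text
the job is handed in; nothing more can be done
None
```

I've handed the job in, but it gave no verdict back: the camera views show the board against the end stop, the handle upright and down on the spindle, the latch arm turned to its stop behind the board, and the gripper clear; the reel looked unmoved, and I didn't recheck the flux tin.

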